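Put a glued bag base to press

TASK

Put the freshly glued bag base to press: lay it lengthwise in the middle of the stone slab, lay the wooden pressing board on top of it, centred and in line with it, then stand the big weight upright on the middle of the board and only after that the two small weights, one on each side of the big one, towards the two ends of the board. Set the weights down gently instead of letting them drop, and leave the glue pot, the rivet tin, the hammer and the awl where they are.

Things in the scene. Friction and masses are not known exactly. Their poses are not given: they have to be found in the camera images.
- slab: Pale stone slab, 260 x 150 x 25 mm, lying flat and immovable on the table. Origin: centre of its underside (top face 25 mm above it); x along its 260 mm length, y along its width, z up. It lies ahead, left or right of the robot.
- bag_base: Stiff, flat handbag base (two boards glued together), black on top with a tan stitch line near its edge, brown below; 190 x 50 x 8 mm, 70 g. Origin: centre of its underside; x along its 190 mm length, z up. It starts flat, beside the pressing board, on a green cutting mat 3 mm thick; it can be taken across its 50 mm width.
- press_board: Plain pale wooden pressing board, 210 x 60 x 15 mm, 140 g. Origin: centre of its underside; x along its 210 mm length, z up. It starts flat on the same 3 mm cutting mat, roughly parallel to the bag base, at mid-length at least 30 mm of free mat between them; it can be taken across its 60 mm width.
- big_weight: The biggest of three knobbed steel weights: body 56 mm diameter, 42 mm high; above it an 8 mm neck of 14 mm diameter, then a knob 24 mm diameter, 16 mm high; 66 mm in all; 0.76 to 0.92 kg. Origin: centre of its underside, z up. Starts upright in a wooden tray (230 x 160 mm, floor 5 mm, rim 16 mm above the table) with the other weights, centres over 65 mm apart.
- small_weight_a: One of two equal small knobbed steel weights (either may go to either end): body 40 mm diameter, 34 mm high; above it an 8 mm neck of 14 mm diameter, then a knob 24 mm diameter, 16 mm high; 58 mm in all; 0.36 kg. Origin: centre of its underside, z up. Starts upright in a wooden tray (230 x 160 mm, floor 5 mm, rim 16 mm above the table) with the other weights, centres over 65 mm apart.
- small_weight_b: One of two equal small knobbed steel weights (either may go to either end): body 40 mm diameter, 34 mm high; above it an 8 mm neck of 14 mm diameter, then a knob 24 mm diameter, 16 mm high; 58 mm in all; 0.36 kg. Origin: centre of its underside, z up. Starts upright in a wooden tray (230 x 160 mm, floor 5 mm, rim 16 mm above the table) with the other weights, centres over 65 mm apart.
- glue_pot: Bystander: square white glue pot, 58 x 58 x 62 mm, with a blue nozzle, 116 mm high in all. Origin: centre of its underside, z up. Loose; leave it where it is.
- rivet_tin: Bystander: open round aluminium tin of brass rivets, 68 mm diameter, 26 mm high. Origin: centre of its underside, z up. Loose; leave it where it is.
- hammer: Bystander: hammer lying on the table beyond the work, about 260 x 91 x 26 mm. Origin: on the table under its handle, midway along its length; x from handle to head. Loose; leave it where it is.
- awl: Bystander: awl with a red handle, 152 mm long, 20 mm wide, 18 mm high, lying on the table at the left, beyond the work. Origin: on the table, 68 mm from the handle's end and 84 mm from the point; x from handle to point. Loose; leave it where it is.
Things that resemble listed ones, but are neither listed nor needed, are in the scene too. What is shaped like the press_board but green is not meant.

How it is judged:
By the outcome, as a careful person would: the job done as asked, in the order asked, and still so for the second after the job is handed in, with the robot touching nothing.
It also fails if it takes over 136 s, if anything falls off the work surface, if the arm or the gripper's body presses on something with over 40 N, if the wrist force passes 120 N, or if a joint passes its speed limit or range.

ROBOT

A 6-joint arm with a two-finger parallel gripper is mounted at the origin on the work surface. World frame = base frame: x ahead of the robot, y to its left, z up, the work surface at z = 0. Lengths are in m, angles in rad, forces in N, time in s.
With the tool pointing down it reaches from about 0.275 to 0.825 m from the base axis. Payload 5.2 kg.
Tool frame: the origin (TCP) lies at the centre of the arm's flange, where the gripper is bolted on; the fingertips stand 186 mm ahead of it and the grasp point (between the pads) lies 167 mm ahead of it; z points along the fingers, y is the line along which they close (so a half turn about z gives the same grasp; the last joint's range is limited). The gripper opens to 93 mm and grips with 3 to 60 N. Pads are 15 mm wide; open, the fingers measure 128 mm over their backs; the gripper's body (75 mm by 188 mm) begins 65 mm behind the grasp point.
Start: joints at [-1.447, 0.259, 1.535, -0, 1.348, -0.203], TCP at [0.177, -0.521, 0.405] pointing down, gripper open.
Joint ranges: [-3.14, 3.14], [-0.91, 2.08], [0.19, 2.58], [-1.22, 4.36], [0.22, 2.71], [-3.12, 3.12]. Speed limits (rad/s): [2.57, 2.57, 3.14, 3.14, 3.14, 3.14].

INTERFACE

Orientations are given as a unit quaternion [w, x, y, z].
In Python, from plant import sensors, get_image, camera_info, ctrl, models gives the robot as it stands.
- The arm moves only by the tool arm_command, never from a script. Its arguments are lists of equal length, an entry for each row: "linear": the shift along the tool's x, y, z each as a share of 200 mm, from -1 to 1, a list of three; "rotation": the turn, a rotation vector about the tool's x, y, z each as a share of pi rad, from -1 to 1, a list of three. A call has exactly 10 rows; each row is the pose to reach, as a shift and turn from the pose commanded when the call began, along the tool's axes at that moment, turning the shorter way round; what a row does not reach only later rows make up. A row lasts 1/10 s, in which the tool goes at most 50 mm and 8.59 degrees, less where a joint would pass 70% of its speed; a pose out of reach is approached as far as the arm can. A call with a number of a shift or a turn outside -1 to 1 is refused whole. A call with a gripper value outside its range is refused whole. "jaw" is the opening, from -1 (shut) to 1 (fully open), set as the call begins (left out, the last holds). The fingers move at their own pace and stop on an object; "grip_force" is the grip in N (left out, the last holds). Time passes only in rows, so rows that repeat a pose let the fingers close, or fill a call up. It gives the time, the measured TCP pose, the force, the opening and the grip force at its end, in the units of the state.
- sensors.read_state(): the state, without advancing time (a new reading comes with each control period).
- get_image(name): name is "scene" or "top"; returns the picture (420x560x3 uint8, blue, green, red); there is no depth.
- camera_info(name): a dict with "intrinsics" (3x3 intrinsics, pixels), "R" (3x3) and "t" (3): a world point X has camera coordinates R X + t. Camera axes: x right, y down, z forward; pixel columns grow to the right and rows downward; lengths in m; the calibration is good to about 2 mm. A picture is of the moment at which its call begins. camera_info takes no time and is no camera call.
- ctrl.hand_in(): hands the job in; it is judged then, once.
Trained networks look in the newest picture that a camera, given by its name, has taken for a name from the list of things; names that differ only in an ending like _2 or _b are one class to them, and where a whole thing is asked for, a point or a joint stands for the part that bears it (a point fixed in the world has none). Each returns a list of dicts, best first, with "conf" (0 to 1); they miss things now and then, are a little off and sometimes report something else, mostly with a low value. They report only what shows in the picture. A call takes as long as a camera call. They do not tell look-alikes from the thing itself.
- models.masks_of(camera, target): "region" (420x560 bool, what is visible of it) and "centre" ([column, row] in pixels, amid what is visible of it).
The state is a dict: "time_s": time; "joints": joint angles; "joint_velocities": joint speeds; "tau": joint torques, N m; "eef_pos": TCP position; "orientation": TCP orientation; "force": force on the tool from outside, world axes, zero at the start; "ft_torque": the same for the moment, N m; "width": finger opening in m; "grasp_force": force on a finger pad.
Only numpy, scipy, OpenCV 4.12 (cv2) and the standard library are available. Lean on these libraries where they do the work, as an engineer would, in place of code of your own. Each camera call takes 0.05 s, during which the arm holds its last target. There are 200 camera calls.

## Working session

There is one attempt and no reset: what is moved stays moved. The work goes in short steps, Python scripts to look and compute and a tool call to move; the robot and the scene stay as the last step left them, time stands still between calls to the robot, and variables do not carry over. Pictures are saved under pics/ and viewed, at most 14 in all, crops included, and the job is handed in when it is done.

Besides the shell and the picture viewer there is one more tool, called after "Emit:" by a JSON object that holds its "method" and its "body". arm_command: Moves the arm, as the interface text tells. Shift numbers are shares of 200 mm and turn numbers shares of pi rad, none past 1 either way. Its arguments: {"type":"object","properties":{"linear":{"type":"array"},"rotation":{"type":"array"},"jaw":{"type":"number"},"grip_force":{"type":"number"}},"required":["linear","rotation"]}

```bash
mkdir -p pics; ls; cat > h.py <<'E'
import numpy as np, cv2
from plant import sensors, get_image, camera_info, ctrl, models
from scipy.spatial.transform import Rotation as Rn
def px2w(cam,uv,z):
    c=camera_info(cam);K=np.array(c["intrinsics"]);R=np.array(c["R"]);t=np.array(c["t"])
    d=R.T@np.linalg.inv(K)@np.array([uv[0],uv[1],1.]);o=-R.T@t
    return o+d*(z-o[2])/d[2]
def outline(cam,reg,z):
    cs,_=cv2.findContours(reg.astype(np.uint8),cv2.RETR_EXTERNAL,cv2.CHAIN_APPROX_NONE)
    c=max(cs,key=cv2.contourArea)[:,0,:]
    return np.array([px2w(cam,p,z)[:2] for p in c],np.float32)
def rect(cam,reg,z):
    (c,s,a)=cv2.minAreaRect(outline(cam,reg,z)*1000)
    if s[0]<s[1]: s=s[::-1];a+=90
    return np.round(c,1),np.round(s,1),round((a+90)%180-90,1)
def dets(cam,name): return [d for d in models.masks_of(cam,name)]
E
python3 - <<'E'
from h import *
s=sensors.read_state();print({k:np.round(v,3) for k,v in s.items()})
for c in("top","scene"):
    cv2.imwrite(f"pics/{c}0.png",get_image(c)); print(c,np.round(-np.array(camera_info(c)["R"]).T@camera_info(c)["t"],3))
    for n,z in [("slab",.025),("bag_base",.011),("press_board",.018),("big_weight",.071),("small_weight_a",.063),("glue_pot",.062),("rivet_tin",.026),("hammer",.02),("awl",.015)]:
        for d in dets(c,n): print(n,round(d["conf"],2),np.round(d["centre"]),*rect(c,d["region"],z))
E
```

```text
pics
{'time_s': np.float64(0.0), 'joints': array([-1.447,  0.259,  1.536,  0.   ,  1.348, -0.203]), 'joint_velocities': array([-0.001,  0.001,  0.   ,  0.001,  0.001,  0.   ]), 'tau': array([ 0.0000e+00, -4.3731e+01, -2.8400e+01,  7.2000e-02,  4.1000e-02,
       -0.0000e+00]), 'eef_pos': array([ 0.177, -0.521,  0.404]), 'orientation': array([-0.001,  0.987,  0.163,  0.   ]), 'force': array([-0.392, -0.191, -0.106]), 'ft_torque': array([-0.013,  0.033,  0.001]), 'grasp_force': np.float64(0.0), 'width': np.float64(0.093)}
top [0.388 0.045 1.131]
slab 0.63 [300. 177.] [582.1 -18.7] [262.7 152.2] 0.5
bag_base 0.96 [188. 221.] [463.8 240.6] [189.5  50.9] 4.4
bag_base 0.57 [406. 216.] [ 498.  -281.6] [68.3 58.5] -62.9
press_board 0.8 [150. 353.] [159.5 305.4] [209.9  61.7] -9.1
big_weight 0.77 [410. 215.] [ 491.  -264.1] [61.8 54.6] -88.3
small_weight_a 0.75 [418. 181.] [ 562.9 -293.9] [47.1 36.3] -69.9
small_weight_a 0.75 [433. 234.] [ 440.9 -324.6] [45.9 36.3] -88.3
glue_pot 0.63 [195. 114.] [713.  229.5] [71.5 63.2] 1.8
rivet_tin 0.79 [388. 111.] [ 742.7 -226.7] [75.5 64.9] -43.4
awl 0.55 [146. 117.] [704.5 370.9] [126.   21.5] 89.1
scene [0.902 0.628 1.018]
bag_base 0.95 [344. 267.] [467.1 240.5] [192.1  54.8] 4.8
press_board 0.96 [368. 291.] [457.1 340.5] [210.4  62.3] -2.7
press_board 0.8 [442. 232.] [166.1 309.3] [215.6  65.1] -10.0
big_weight 0.66 [242. 156.] [ 512.3 -240. ] [95.9 51.6] 61.7
small_weight_a 0.61 [253. 133.] [ 459.  -309.9] [74.5 33.9] 60.3
glue_pot 0.88 [264. 308.] [727.5 243. ] [76.  63.5] 88.5
rivet_tin 0.84 [182. 198.] [ 749.6 -222.4] [84.3 61.3] 80.8
hammer 0.86 [198. 272.] [802.6 -13. ] [269.5  88.2] 85.9
awl 0.67 [298. 347.] [708.7 364.3] [103.6  22.9] -89.5
awl 0.44 [347. 269.] [468.9 243.3] [191.4  53.9] 4.2
```

```bash
ls pics
```

```text
scene0.png
top0.png
```

View pics/top0.png

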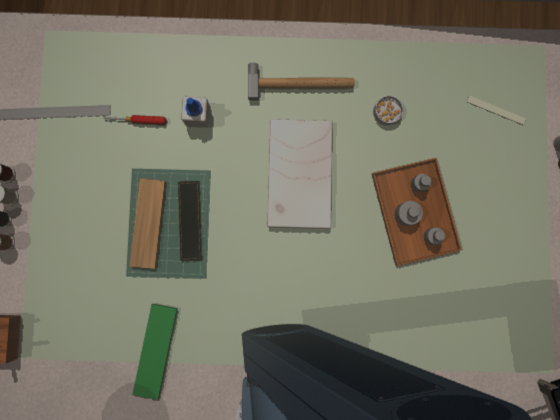

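View pics/scene0.png

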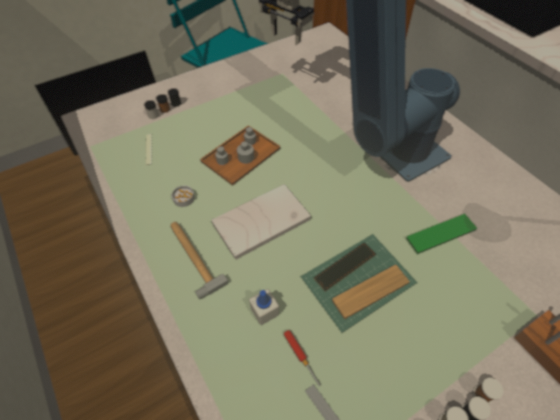

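The top view shows the slab at about (300,175) and the tray of weights at about (417,212). The bag base is at (190,221), with the pale board left of it at (148,224). The green decoy lies at (155,350). I'll refine the poses by fitting the silhouettes in both cameras.

```bash
cat >> h.py <<'E'
from scipy.optimize import minimize
def proj(cam,P):
    c=camera_info(cam);K=np.array(c["intrinsics"]);X=P@np.array(c["R"]).T+np.array(c["t"])
    u=X@K.T;return u[:,:2]/u[:,2:]
th=np.linspace(0,2*np.pi,40,endpoint=False)
def box(p,l,w,h,z):
    c,s=np.cos(p[2]),np.sin(p[2])
    return [np.array([[p[0]+a*c*l/2-b*s*w/2,p[1]+a*s*l/2+b*c*w/2,z+k*h] for a in(-1,1) for b in(-1,1) for k in(0,1)])]
def wt(p,r,h,z):
    q=lambda r,z:np.c_[p[0]+r*np.cos(th),p[1]+r*np.sin(th),0*th+z]
    return [np.r_[q(r,z),q(r,z+h)],np.r_[q(.007,z+h-.001),q(.007,z+h+8e-3)],np.r_[q(.012,z+h+8e-3),q(.012,z+h+24e-3)]]
def fit(make,p0,obs,steps):
    S=4
    def cost(p):
        t=0
        for cam,reg in obs:
            im=np.zeros((420*S,560*S),np.uint8)
            for g in make(p): cv2.fillConvexPoly(im,cv2.convexHull(np.round((proj(cam,g)+.5)*S).astype(np.int32)),1)
            R=cv2.resize(reg.astype(np.uint8),None,fx=S,fy=S,interpolation=cv2.INTER_NEAREST)
            t+=1-(im&R).sum()/(im|R).sum()
        return t
    p0=np.array(p0,float);sim=np.array([p0]+[p0+np.eye(len(p0))[i]*steps[i] for i in range(len(p0))])
    r=minimize(cost,p0,method="Nelder-Mead",options=dict(initial_simplex=sim,maxiter=80,xatol=2e-4))
    return r.x,1-r.fun/len(obs)
def near(cam,name,xy,z,tol=12):
    uv=proj(cam,np.array([[*xy,z]]))[0]
    D=[d for d in dets(cam,name) if np.hypot(*(np.array(d["centre"])-uv))<tol]
    return D[0]["region"] if D else None
def locate(name,p0,make,z):
    out=[]
    for cams in (["top"],["scene"],["top","scene"]):
        obs=[(c,near(c,name,p0[:2],z)) for c in cams]; obs=[o for o in obs if o[1] is not None]
        if len(obs)<len(cams): continue
        x,q=fit(make,p0,obs,[.004,.004,.03][:len(p0)]); print(name,cams,np.round(x[:2]*1000,1),np.round(np.degrees(x[2:]),1),round(q,3))
def move(x,y,zgrip,yaw):
    """shares from the measured pose to grasp-point target, yaw of tool x in deg, tool down"""
    s=sensors.read_state();w,a,b,c=s["orientation"];R0=Rn.from_quat([a,b,c,w])
    ya=np.radians(yaw);R1=Rn.from_matrix(np.array([[np.cos(ya),np.sin(ya),0],[np.sin(ya),-np.cos(ya),0],[0,0,-1]]).T@np.eye(3)) if 0 else Rn.from_matrix(np.array([[np.cos(ya),np.sin(ya),0],[np.sin(ya),-np.cos(ya),0],[0,0,-1]]))
    d=np.array([x,y,zgrip+.167])-np.array(s["eef_pos"])
    print("t",round(float(s["time_s"]),2),"pos",np.round(s["eef_pos"],4),"lin",np.round(R0.inv().apply(d)/.2,4),"rot",np.round((R0.inv()*R1).as_rotvec()/np.pi,4),"F",np.round(s["force"],1),"w",np.round(s["width"],4),"g",np.round(s["grasp_force"],1))
E
sed -i 's/R1=.*if 0 else /R1=/' h.py
python3 - <<'E'
from h import *
for c in("top","scene"): get_image(c)
locate("slab",[.582,-.0187,0],lambda p:box(p,.26,.15,.025,0),.025)
locate("bag_base",[.465,.2405,.077],lambda p:box(p,.19,.05,.008,.003),.011)
locate("press_board",[.457,.3405,-.047],lambda p:box(p,.21,.06,.015,.003),.018)
locate("big_weight",[.491,-.255],lambda p:wt(p,.028,.042,.005),.04)
locate("small_weight_a",[.563,-.285],lambda p:wt(p,.02,.034,.005),.04)
locate("small_weight_a",[.441,-.316],lambda p:wt(p,.02,.034,.005),.04)
move(.465,.2405,.1,4.4)
E
```

```text
slab ['top'] [583.8 -18.1] [-0.1] 0.975
slab ['scene'] [585.6 -21.4] [-0.] 0.96
slab ['top', 'scene'] [584.4 -19.4] [0.3] 0.962
bag_base ['top'] [464.2 241.5] [4.7] 0.962
bag_base ['scene'] [467.2 240.2] [4.6] 0.954
bag_base ['top', 'scene'] [464.6 240.8] [4.6] 0.949
press_board ['top'] [454.3 340.5] [-3.1] 0.966
press_board ['scene'] [454.5 339.7] [-4.] 0.949
press_board ['top', 'scene'] [454.2 340. ] [-3.5] 0.954
big_weight ['top'] [ 494.7 -275.9] [] 0.949
big_weight ['scene'] [ 496.4 -276. ] [] 0.805
big_weight ['top', 'scene'] [ 494.9 -276.2] [] 0.874
small_weight_a ['top'] [ 570. -307.] [] 0.911
small_weight_a ['scene'] [ 570.6 -311.7] [] 0.812
small_weight_a ['top', 'scene'] [ 570.8 -306.9] [] 0.85
small_weight_a ['top'] [ 443.1 -337.8] [] 0.924
small_weight_a ['scene'] [ 443.8 -343.3] [] 0.743
small_weight_a ['top', 'scene'] [ 443.3 -339. ] [] 0.811
t 2.3 pos [ 0.1766 -0.5209  0.4047] lin [ 2.5877 -3.1426  0.6888] rot [-0.      0.      0.0796] F [ 0.3  0.  -0.4] w 0.0928 g 0.0
```

Emit:
{"method": "arm_command", "body": {"linear": [[0.065,-0.079,0],[0.13,-0.158,0],[0.195,-0.237,0],[0.26,-0.316,0],[0.325,-0.395,0],[0.39,-0.474,0],[0.455,-0.553,0],[0.52,-0.632,0],[0.585,-0.711,0],[0.65,-0.79,0]], "rotation": [[0,0,0],[0,0,0],[0,0,0],[0,0,0],[0,0,0],[0,0,0],[0,0,0],[0,0,0],[0,0,0],[0,0,0]], "jaw": 0.6}}

```text
time_s: 3.3
eef_pos: [0.2494, -0.328, 0.4048]
orientation: [0.0, 0.987, 0.163, 0.0]
force: [-0.1, 0.3, 0.2]
width: 0.0743
grasp_force: 0.0
```

Emit:
{"method": "arm_command", "body": {"linear": [[0.065,-0.079,0],[0.13,-0.158,0],[0.195,-0.237,0],[0.26,-0.316,0],[0.325,-0.395,0],[0.39,-0.474,0],[0.455,-0.553,0],[0.52,-0.632,0],[0.585,-0.711,0],[0.65,-0.79,0]], "rotation": [[0,0,0],[0,0,0],[0,0,0],[0,0,0],[0,0,0],[0,0,0],[0,0,0],[0,0,0],[0,0,0],[0,0,0]]}}

```text
time_s: 4.3
eef_pos: [0.3214, -0.1366, 0.4048]
orientation: [0.0, 0.987, 0.163, 0.0]
force: [-0.3, 0.2, -0.4]
width: 0.0743
grasp_force: 0.0
```

Emit:
{"method": "arm_command", "body": {"linear": [[0.065,-0.079,0],[0.13,-0.158,0],[0.195,-0.237,0],[0.26,-0.316,0],[0.325,-0.395,0],[0.39,-0.474,0],[0.455,-0.553,0],[0.52,-0.632,0],[0.585,-0.711,0],[0.65,-0.79,0]], "rotation": [[0,0,0],[0,0,0],[0,0,0],[0,0,0],[0,0,0],[0,0,0],[0,0,0],[0,0,0],[0,0,0],[0,0,0]]}}

```text
time_s: 5.3
eef_pos: [0.3935, 0.0547, 0.4048]
orientation: [0.0, 0.987, 0.163, 0.0]
force: [0.7, -0.3, 1.8]
width: 0.0745
grasp_force: 0.0
```

Emit:
{"method": "arm_command", "body": {"linear": [[0.08,-0.1,0.08],[0.16,-0.2,0.16],[0.24,-0.3,0.24],[0.32,-0.4,0.32],[0.4,-0.5,0.4],[0.48,-0.6,0.5],[0.56,-0.68,0.6],[0.6,-0.73,0.65],[0.63,-0.76,0.68],[0.638,-0.773,0.69]], "rotation": [[0,0,0.01],[0,0,0.02],[0,0,0.03],[0,0,0.04],[0,0,0.05],[0,0,0.06],[0,0,0.07],[0,0,0.08],[0,0,0.08],[0,0,0.08]]}}

```text
time_s: 6.3
eef_pos: [0.4647, 0.2414, 0.2663]
orientation: [0.0, 0.999, 0.039, -0.0]
force: [-0.3, 0.2, 0.2]
width: 0.074
grasp_force: 0.0
```

```bash
python3 -c "
from h import *
move(.465,.2408,.0235,4.6)"
```

```text
t 6.3 pos [0.4647 0.2414 0.2663] lin [0.0013 0.0031 0.3789] rot [ 0.0001  0.0002 -0.001 ] F [-0.3  0.2  0.2] w 0.074 g 0.0
```

Emit:
{"method": "arm_command", "body": {"linear": [[0,0,0.05],[0,0.003,0.11],[0,0.003,0.17],[0,0.003,0.23],[0,0.003,0.29],[0,0.003,0.33],[0,0.003,0.36],[0,0.003,0.37],[0,0.003,0.377],[0,0.003,0.377]], "rotation": [[0,0,0],[0,0,0],[0,0,0],[0,0,0],[0,0,0],[0,0,0],[0,0,0],[0,0,0],[0,0,0],[0,0,0]]}}

```text
time_s: 7.3
eef_pos: [0.4652, 0.2401, 0.1915]
orientation: [-0.0, 0.999, 0.038, 0.0]
force: [0.5, -0.0, 0.3]
width: 0.0744
grasp_force: 0.0
```

Emit:
{"method": "arm_command", "body": {"linear": [[0,0,0],[0,0,0],[0,0,0],[0,0,0],[0,0,0],[0,0,0],[0,0,0],[0,0,0],[0,0,0],[0,0,0]], "rotation": [[0,0,0],[0,0,0],[0,0,0],[0,0,0],[0,0,0],[0,0,0],[0,0,0],[0,0,0],[0,0,0],[0,0,0]], "jaw": -0.2, "grip_force": 20}}

```text
time_s: 8.3
eef_pos: [0.4651, 0.24, 0.1915]
orientation: [-0.0, 0.999, 0.038, 0.0]
force: [-0.6, 0.5, 5.9]
width: 0.0493
grasp_force: 20.0
```

```bash
python3 -c "
from h import *
move(.465,.2408,.12,4.6)
move(.5845,-.0195,.12,0.2)"
```

```text
t 8.3 pos [0.4651 0.24   0.1915] lin [-2.000e-04 -3.900e-03 -4.773e-01] rot [-0.     -0.0001 -0.0015] F [-0.6  0.5  5.9] w 0.0493 g 20.0
t 8.3 pos [0.4651 0.24   0.1915] lin [ 0.4975  1.339  -0.4772] rot [-0.     -0.0001  0.0229] F [-0.6  0.5  5.9] w 0.0493 g 20.0
```

Emit:
{"method": "arm_command", "body": {"linear": [[0,0,-0.03],[0,0,-0.08],[0,0,-0.13],[0,0,-0.19],[0,0,-0.25],[0,0,-0.31],[0,0,-0.37],[0,0,-0.42],[0,0,-0.46],[0,0,-0.48]], "rotation": [[0,0,0],[0,0,0],[0,0,0],[0,0,0],[0,0,0],[0,0,0],[0,0,0],[0,0,0],[0,0,0],[0,0,0]]}}

```text
time_s: 9.3
eef_pos: [0.4652, 0.2401, 0.2884]
orientation: [-0.0, 0.999, 0.038, 0.001]
force: [-0.3, -0.4, -0.8]
width: 0.0495
grasp_force: 20.0
```

Emit:
{"method": "arm_command", "body": {"linear": [[0.02,0.05,0],[0.05,0.12,0],[0.08,0.2,0],[0.11,0.28,0],[0.14,0.36,0],[0.17,0.44,0],[0.2,0.52,0],[0.22,0.6,0],[0.25,0.65,0],[0.25,0.67,0]], "rotation": [[0,0,0],[0,0,0],[0,0,0],[0,0,0],[0,0,0],[0,0,0],[0,0,0],[0,0,0],[0,0,0],[0,0,0]]}}

```text
time_s: 10.3
eef_pos: [0.5259, 0.1084, 0.2869]
orientation: [0.0, 0.999, 0.037, -0.0]
force: [-0.3, -0.4, -1.7]
width: 0.0497
grasp_force: 20.0
```

Emit:
{"method": "arm_command", "body": {"linear": [[0.03,0.05,0],[0.06,0.14,0],[0.09,0.23,0],[0.12,0.32,0],[0.15,0.42,0],[0.18,0.5,0],[0.21,0.58,0],[0.23,0.63,0],[0.245,0.66,0],[0.247,0.67,0]], "rotation": [[0,0,0.003],[0,0,0.006],[0,0,0.009],[0,0,0.012],[0,0,0.015],[0,0,0.018],[0,0,0.02],[0,0,0.022],[0,0,0.023],[0,0,0.023]]}}

```text
time_s: 11.3
eef_pos: [0.5847, -0.0202, 0.2873]
orientation: [-0.0, 1.0, 0.001, 0.0]
force: [0.4, -0.3, -1.8]
width: 0.0498
grasp_force: 20.0
```

```bash
python3 - <<'E'
from h import *
cv2.imwrite("pics/a.png",np.hstack([get_image("top")[60:260,160:460],get_image("scene")[130:330,150:450]]))
move(.5845,-.0195,.0235+.022,0.2)
z=.028+.167
locate("bag_base",[.585,-.019,0],lambda p:box(p,.19,.05,.008,sensors.read_state()["eef_pos"][2]-.1915+.003),.1)
E
```

```text
t 11.4 pos [ 0.5843 -0.0196  0.2872] lin [ 0.0012 -0.0004  0.3737] rot [-0.0001  0.0001 -0.0001] F [ 0.6  0.1 -0.8] w 0.0492 g 20.0
```

View pics/a.png

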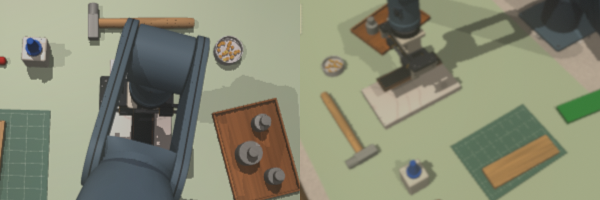

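The bag base is held level over the slab. I'll lower it and release.

Emit:
{"method": "arm_command", "body": {"linear": [[0,0,0.04],[0,0,0.1],[0,0,0.16],[0,0,0.22],[0,0,0.27],[0,0,0.31],[0,0,0.34],[0,0,0.36],[0,0,0.37],[0,0,0.374]], "rotation": [[0,0,0],[0,0,0],[0,0,0],[0,0,0],[0,0,0],[0,0,0],[0,0,0],[0,0,0],[0,0,0],[0,0,0]]}}

```text
time_s: 12.6
eef_pos: [0.5843, -0.0197, 0.2135]
orientation: [0.0, 1.0, 0.002, -0.0]
force: [-4.9, 0.6, 11.6]
width: 0.0496
grasp_force: 20.0
```

Emit:
{"method": "arm_command", "body": {"linear": [[0,0,0],[0,0,0],[0,0,0],[0,0,0],[0,0,0],[0,0,0],[0,0,0],[0,0,0],[0,0,0],[0,0,0]], "rotation": [[0,0,0],[0,0,0],[0,0,0],[0,0,0],[0,0,0],[0,0,0],[0,0,0],[0,0,0],[0,0,0],[0,0,0]], "jaw": 0.6}}

```text
time_s: 13.6
eef_pos: [0.5844, -0.0197, 0.2125]
orientation: [-0.0, 1.0, 0.002, -0.0]
force: [0.5, 0.4, -0.1]
width: 0.0744
grasp_force: 0.0
```

Emit:
{"method": "arm_command", "body": {"linear": [[0,0,-0.05],[0,0,-0.12],[0,0,-0.2],[0,0,-0.3],[0,0,-0.4],[0,0,-0.5],[0,0,-0.58],[0,0,-0.65],[0,0,-0.69],[0,0,-0.7]], "rotation": [[0,0,0],[0,0,0],[0,0,0],[0,0,0],[0,0,0],[0,0,0],[0,0,0],[0,0,0],[0,0,0],[0,0,0]]}}

```text
time_s: 14.6
eef_pos: [0.5846, -0.0198, 0.3546]
orientation: [0.0, 1.0, 0.002, 0.002]
force: [0.7, 0.1, 0.5]
width: 0.0743
grasp_force: 0.0
```

```bash
python3 - <<'E'
from h import *
move(.4543,.3400,.12,-3.5)
E
```

```text
t 14.6 pos [ 0.5846 -0.0198  0.3546] lin [-0.6465 -1.8012  0.3346] rot [ 0.0002 -0.001   0.0205] F [0.7 0.1 0.5] w 0.0743 g 0.0
```

Emit:
{"method": "arm_command", "body": {"linear": [[-0.02,-0.05,0],[-0.05,-0.14,0],[-0.09,-0.24,0],[-0.12,-0.34,0],[-0.16,-0.44,0],[-0.2,-0.54,0],[-0.23,-0.64,0],[-0.26,-0.74,0],[-0.3,-0.83,0],[-0.32,-0.9,0]], "rotation": [[0,0,0],[0,0,0],[0,0,0],[0,0,0],[0,0,0],[0,0,0],[0,0,0],[0,0,0],[0,0,0],[0,0,0]], "jaw": 0.8}}

```text
time_s: 15.6
eef_pos: [0.518, 0.1623, 0.3517]
orientation: [-0.0, 1.0, 0.002, -0.001]
force: [0.2, -0.6, 0.7]
width: 0.0834
grasp_force: 0.0
```

Emit:
{"method": "arm_command", "body": {"linear": [[-0.04,-0.1,0.03],[-0.08,-0.22,0.08],[-0.12,-0.34,0.13],[-0.16,-0.46,0.18],[-0.2,-0.58,0.22],[-0.24,-0.69,0.26],[-0.28,-0.79,0.29],[-0.31,-0.86,0.31],[-0.325,-0.895,0.33],[-0.326,-0.901,0.33]], "rotation": [[0,0,0.002],[0,0,0.004],[0,0,0.006],[0,0,0.009],[0,0,0.012],[0,0,0.015],[0,0,0.018],[0,0,0.02],[0,0,0.0205],[0,0,0.0205]]}}

```text
time_s: 16.6
eef_pos: [0.4529, 0.3409, 0.2856]
orientation: [0.0, 1.0, -0.03, -0.001]
force: [0.3, 0.3, 0.3]
width: 0.0838
grasp_force: 0.0
```

```bash
python3 - <<'E'
from h import *
cv2.imwrite("pics/b.png",np.hstack([get_image("top")[60:260,160:460],get_image("scene")[130:330,150:450]]))
locate("bag_base",[.5845,-.0195,0],lambda p:box(p,.19,.05,.008,.025),.033)
locate("slab",[.5845,-.0187,0],lambda p:box(p,.26,.15,.025,0),.025)
move(.4543,.34,.0255,-3.5)
E
```

```text
bag_base ['top'] [582.2 -19.7] [0.7] 0.96
bag_base ['scene'] [584.7 -22.2] [0.4] 0.948
bag_base ['top', 'scene'] [583.6 -20.6] [0.5] 0.943
slab ['top'] [584.  -17.7] [0.6] 0.739
slab ['scene'] [586. -21.] [-0.6] 0.731
slab ['top', 'scene'] [584.6 -19. ] [0.4] 0.728
t 17.1 pos [0.4543 0.3397 0.2867] lin [-1.000e-04 -1.600e-03  4.711e-01] rot [-0.     -0.0001 -0.0003] F [-0.1 -0.6 -0.1] w 0.0839 g 0.0
```

View pics/b.png

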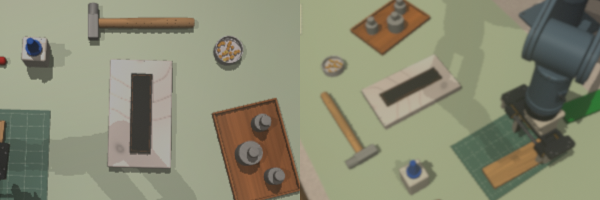

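The bag base lies centred on the slab, to about 1.5 mm. Next is the board.

Emit:
{"method": "arm_command", "body": {"linear": [[0,0,0.05],[0,0,0.12],[0,0,0.19],[0,0,0.26],[0,0,0.33],[0,0,0.39],[0,0,0.43],[0,0,0.455],[0,0,0.468],[0,0,0.47]], "rotation": [[0,0,0],[0,0,0],[0,0,0],[0,0,0],[0,0,0],[0,0,0],[0,0,0],[0,0,0],[0,0,0],[0,0,0]]}}

```text
time_s: 18.1
eef_pos: [0.4541, 0.3401, 0.1925]
orientation: [-0.0, 1.0, -0.031, 0.0]
force: [0.7, 1.1, -0.1]
width: 0.0839
grasp_force: 0.0
```

Emit:
{"method": "arm_command", "body": {"linear": [[0,0,0],[0,0,0],[0,0,0],[0,0,0],[0,0,0],[0,0,0],[0,0,0],[0,0,0],[0,0,0],[0,0,0]], "rotation": [[0,0,0],[0,0,0],[0,0,0],[0,0,0],[0,0,0],[0,0,0],[0,0,0],[0,0,0],[0,0,0],[0,0,0]], "jaw": 0, "grip_force": 25}}

```text
time_s: 19.1
eef_pos: [0.4541, 0.3401, 0.1929]
orientation: [-0.0, 1.0, -0.031, 0.0]
force: [-0.5, 0.6, 5.2]
width: 0.0596
grasp_force: 25.0
```

Emit:
{"method": "arm_command", "body": {"linear": [[0,0,-0.03],[0,0,-0.08],[0,0,-0.14],[0,0,-0.2],[0,0,-0.27],[0,0,-0.34],[0,0,-0.4],[0,0,-0.45],[0,0,-0.49],[0,0,-0.5]], "rotation": [[0,0,0],[0,0,0],[0,0,0],[0,0,0],[0,0,0],[0,0,0],[0,0,0],[0,0,0],[0,0,0],[0,0,0]]}}

```text
time_s: 20.1
eef_pos: [0.4542, 0.3401, 0.2937]
orientation: [-0.0, 1.0, -0.031, 0.001]
force: [-0.1, 0.8, -0.9]
width: 0.0596
grasp_force: 25.0
```

```bash
python3 - <<'E'
from h import *
move(.5838,-.0203,.12,.4)
E
```

```text
t 20.1 pos [0.4542 0.3401 0.2937] lin [0.7568 1.7592 0.0332] rot [-0.0002 -0.0005 -0.0217] F [-0.1  0.8 -0.9] w 0.0596 g 25.0
```

Emit:
{"method": "arm_command", "body": {"linear": [[0.03,0.06,0],[0.06,0.14,0],[0.1,0.23,0],[0.14,0.33,0],[0.18,0.43,0],[0.22,0.53,0],[0.26,0.62,0],[0.3,0.71,0],[0.34,0.8,0],[0.38,0.88,0]], "rotation": [[0,0,0],[0,0,0],[0,0,0],[0,0,0],[0,0,0],[0,0,0],[0,0,0],[0,0,0],[0,0,0],[0,0,0]]}}

```text
time_s: 21.1
eef_pos: [0.5192, 0.1579, 0.2917]
orientation: [0.0, 1.0, -0.031, -0.001]
force: [0.9, 0.8, -0.8]
width: 0.0599
grasp_force: 25.0
```

Emit:
{"method": "arm_command", "body": {"linear": [[0.04,0.09,0],[0.08,0.19,0],[0.13,0.3,0],[0.18,0.42,0],[0.23,0.54,0],[0.28,0.65,0],[0.32,0.75,0],[0.35,0.83,0],[0.37,0.87,0],[0.377,0.879,0]], "rotation": [[0,0,-0.003],[0,0,-0.006],[0,0,-0.009],[0,0,-0.012],[0,0,-0.015],[0,0,-0.018],[0,0,-0.02],[0,0,-0.0215],[0,0,-0.0215],[0,0,-0.0215]]}}

```text
time_s: 22.1
eef_pos: [0.5836, -0.0217, 0.2919]
orientation: [-0.0, 1.0, 0.002, -0.001]
force: [-0.7, 0.7, -1.6]
width: 0.0598
grasp_force: 25.0
```

Emit:
{"method": "arm_command", "body": {"linear": [[0,0,0.02],[0,0,0.05],[0,0,0.08],[0,0,0.11],[0,0,0.14],[0,0,0.17],[0,0,0.19],[0,0,0.2],[0,0,0.2],[0,0,0.2]], "rotation": [[0,0,0],[0,0,0],[0,0,0],[0,0,0],[0,0,0],[0,0,0],[0,0,0],[0,0,0],[0,0,0],[0,0,0]]}}

```text
time_s: 23.1
eef_pos: [0.5837, -0.0204, 0.2527]
orientation: [0.0, 1.0, 0.003, 0.0]
force: [-0.1, -0.2, -1.3]
width: 0.0597
grasp_force: 25.0
```

```bash
python3 - <<'E'
from h import *
move(.5838,-.0203,.0255+.03,.4)
E
```

```text
t 23.1 pos [ 0.5837 -0.0204  0.2527] lin [ 0.0003 -0.0005  0.1512] rot [ 0.     -0.0001 -0.0002] F [-0.1 -0.2 -1.3] w 0.0597 g 25.0
```

Emit:
{"method": "arm_command", "body": {"linear": [[0,0,0.03],[0,0,0.06],[0,0,0.09],[0,0,0.11],[0,0,0.125],[0,0,0.135],[0,0,0.142],[0,0,0.147],[0,0,0.149],[0,0,0.149]], "rotation": [[0,0,0],[0,0,0],[0,0,0],[0,0,0],[0,0,0],[0,0,0],[0,0,0],[0,0,0],[0,0,0],[0,0,0]]}}

```text
time_s: 24.1
eef_pos: [0.5837, -0.0204, 0.223]
orientation: [0.0, 1.0, 0.003, 0.0]
force: [0.1, -0.6, -1.4]
width: 0.06
grasp_force: 25.0
```

Emit:
{"method": "arm_command", "body": {"linear": [[0,0,0],[0,0,0],[0,0,0],[0,0,0],[0,0,0],[0,0,0],[0,0,0],[0,0,0],[0,0,0],[0,0,0]], "rotation": [[0,0,0],[0,0,0],[0,0,0],[0,0,0],[0,0,0],[0,0,0],[0,0,0],[0,0,0],[0,0,0],[0,0,0]], "jaw": 0.8}}

```text
time_s: 25.1
eef_pos: [0.5836, -0.0204, 0.2228]
orientation: [-0.0, 1.0, 0.003, 0.0]
force: [0.1, -0.2, 0.4]
width: 0.0838
grasp_force: 0.0
```

Emit:
{"method": "arm_command", "body": {"linear": [[0,0,-0.05],[0,0,-0.12],[0,0,-0.2],[0,0,-0.28],[0,0,-0.36],[0,0,-0.44],[0,0,-0.5],[0,0,-0.55],[0,0,-0.58],[0,0,-0.6]], "rotation": [[0,0,0],[0,0,0],[0,0,0],[0,0,0],[0,0,0],[0,0,0],[0,0,0],[0,0,0],[0,0,0],[0,0,0]]}}

```text
time_s: 26.1
eef_pos: [0.5836, -0.0204, 0.3433]
orientation: [0.0, 1.0, 0.003, 0.0]
force: [0.5, -0.0, 0.3]
width: 0.0841
grasp_force: 0.0
```

```bash
python3 - <<'E'
from h import *
move(.495,-.2762,.16,0.4)
E
```

```text
t 26.1 pos [ 0.5836 -0.0204  0.3433] lin [-0.4511  1.2763  0.0816] rot [ 0.     -0.0001 -0.0002] F [ 0.5 -0.   0.3] w 0.0841 g 0.0
```

Emit:
{"method": "arm_command", "body": {"linear": [[-0.02,0.05,0],[-0.05,0.13,0],[-0.08,0.21,0],[-0.1,0.29,0],[-0.13,0.37,0],[-0.15,0.44,0],[-0.18,0.51,0],[-0.2,0.57,0],[-0.22,0.62,0],[-0.225,0.64,0]], "rotation": [[0,0,0],[0,0,0],[0,0,0],[0,0,0],[0,0,0],[0,0,0],[0,0,0],[0,0,0],[0,0,0],[0,0,0]], "jaw": 0}}

```text
time_s: 27.1
eef_pos: [0.539, -0.1498, 0.3427]
orientation: [0.0, 1.0, 0.003, -0.0]
force: [0.0, -0.0, 0.1]
width: 0.0463
grasp_force: 0.0
```

Emit:
{"method": "arm_command", "body": {"linear": [[-0.03,0.07,0.01],[-0.06,0.16,0.02],[-0.09,0.25,0.03],[-0.12,0.34,0.04],[-0.15,0.43,0.05],[-0.18,0.51,0.06],[-0.2,0.58,0.07],[-0.22,0.62,0.08],[-0.226,0.636,0.08],[-0.226,0.636,0.08]], "rotation": [[0,0,0],[0,0,0],[0,0,0],[0,0,0],[0,0,0],[0,0,0],[0,0,0],[0,0,0],[0,0,0],[0,0,0]]}}

```text
time_s: 28.1
eef_pos: [0.4949, -0.2763, 0.3266]
orientation: [-0.0, 1.0, 0.003, -0.0]
force: [-0.2, -0.1, -0.1]
width: 0.0469
grasp_force: 0.0
```

```bash
python3 - <<'E'
from h import *
a=get_image("top")[90:260,230:480];b=get_image("scene")[110:280,150:400]
cv2.imwrite("pics/c.png",cv2.resize(np.hstack([a,b]),None,fx=1.6,fy=1.6))
locate("press_board",[.5838,-.0203,0],lambda p:box(p,.21,.06,.015,.033),.048)
move(.495,-.2762,.0705,0.4)
E
```

```text
press_board ['top'] [584.  -20.3] [0.7] 0.967
press_board ['scene'] [584.8 -22.5] [0.4] 0.952
press_board ['top', 'scene'] [584.4 -21.3] [0.2] 0.955
t 28.4 pos [ 0.4952 -0.2756  0.3269] lin [-0.0013  0.0029  0.4469] rot [ 0.     -0.      0.0001] F [0.  0.5 0.3] w 0.0466 g 0.0
```

View pics/c.png

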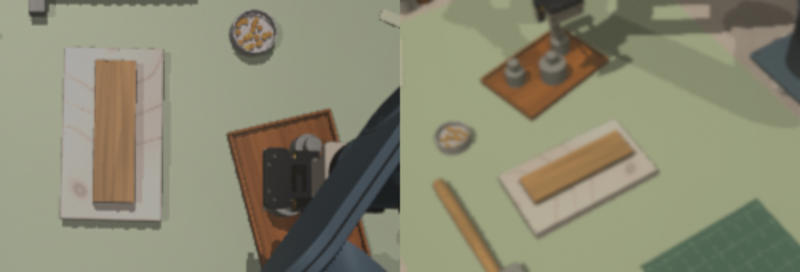

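The board lies centred and in line on the bag base. Next is the big weight.

Emit:
{"method": "arm_command", "body": {"linear": [[0,0,0.05],[0,0.003,0.12],[0,0.003,0.19],[0,0.003,0.26],[0,0.003,0.32],[0,0.003,0.37],[0,0.003,0.41],[0,0.003,0.435],[0,0.003,0.445],[0,0.003,0.447]], "rotation": [[0,0,0],[0,0,0],[0,0,0],[0,0,0],[0,0,0],[0,0,0],[0,0,0],[0,0,0],[0,0,0],[0,0,0]]}}

```text
time_s: 29.4
eef_pos: [0.4951, -0.2768, 0.2373]
orientation: [0.0, 1.0, 0.003, 0.0]
force: [-0.3, 0.4, 0.5]
width: 0.0465
grasp_force: 0.0
```

Emit:
{"method": "arm_command", "body": {"linear": [[0,0,0],[0,0,0],[0,0,0],[0,0,0],[0,0,0],[0,0,0],[0,0,0],[0,0,0],[0,0,0],[0,0,0]], "rotation": [[0,0,0],[0,0,0],[0,0,0],[0,0,0],[0,0,0],[0,0,0],[0,0,0],[0,0,0],[0,0,0],[0,0,0]], "jaw": -0.7, "grip_force": 45}}

```text
time_s: 30.4
eef_pos: [0.4951, -0.2765, 0.2376]
orientation: [-0.0, 1.0, 0.003, 0.0]
force: [-0.4, 3.6, 5.6]
width: 0.0229
grasp_force: 45.0
```

```bash
python3 - <<'E'
from h import *
move(.5842,-.021,.16,0.4)
E
```

```text
t 30.4 pos [ 0.4951 -0.2765  0.2376] lin [ 0.4536 -1.2749 -0.4464] rot [-0.0001 -0.0001 -0.0002] F [-0.4  3.6  5.6] w 0.0229 g 45.0
```

Emit:
{"method": "arm_command", "body": {"linear": [[0,0,-0.02],[0,0,-0.05],[0,0,-0.09],[0,0,-0.14],[0,0,-0.19],[0,0,-0.24],[0,0,-0.28],[0,0,-0.31],[0,0,-0.34],[0,0,-0.35]], "rotation": [[0,0,0],[0,0,0],[0,0,0],[0,0,0],[0,0,0],[0,0,0],[0,0,0],[0,0,0],[0,0,0],[0,0,0]]}}

```text
time_s: 31.4
eef_pos: [0.4951, -0.2768, 0.3081]
orientation: [0.0, 1.0, 0.003, 0.0]
force: [0.0, -0.8, -7.4]
width: 0.0227
grasp_force: 45.0
```

Emit:
{"method": "arm_command", "body": {"linear": [[0.02,-0.03,0],[0.04,-0.09,0],[0.06,-0.16,0],[0.08,-0.23,0],[0.1,-0.3,0],[0.12,-0.36,0],[0.14,-0.41,0],[0.15,-0.44,0],[0.16,-0.46,0],[0.16,-0.46,0]], "rotation": [[0,0,0],[0,0,0],[0,0,0],[0,0,0],[0,0,0],[0,0,0],[0,0,0],[0,0,0],[0,0,0],[0,0,0]]}}

```text
time_s: 32.4
eef_pos: [0.5267, -0.1842, 0.3074]
orientation: [0.0, 1.0, 0.003, 0.0]
force: [1.1, 0.2, -8.3]
width: 0.0228
grasp_force: 45.0
```

```bash
python3 - <<'E'
from h import *
a=get_image("top")[90:260,230:480];b=get_image("scene")[90:260,130:380]
cv2.imwrite("pics/d.png",cv2.resize(np.hstack([a,b]),None,fx=1.6,fy=1.6))
s=sensors.read_state();e=s["eef_pos"]
locate("big_weight",[e[0],e[1]],lambda p:wt(p,.028,.042,e[2]-.2376+.005),e[2]-.2376+.035)
move(.5842,-.021,.14,0.4)
E
```

```text
big_weight ['scene'] [ 527.4 -187.9] [] 0.723
t 32.7 pos [ 0.5263 -0.185   0.3073] lin [ 0.294  -0.8183  0.0016] rot [ 0.      0.     -0.0004] F [-0.7  0.2 -8.3] w 0.0229 g 45.0
```

View pics/d.png

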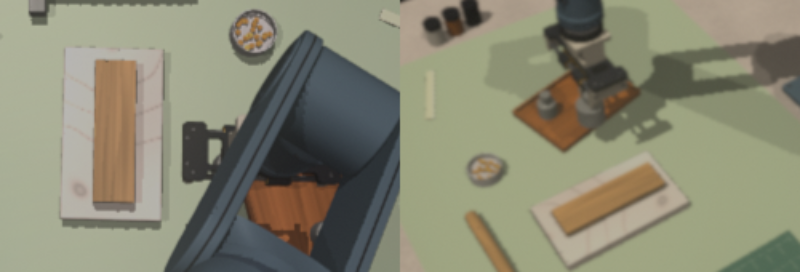

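The weight hangs upright in the grip. I'll carry it over the board.

Emit:
{"method": "arm_command", "body": {"linear": [[0.02,-0.05,0],[0.05,-0.13,0],[0.09,-0.23,0],[0.13,-0.35,0],[0.17,-0.47,0],[0.21,-0.59,0],[0.25,-0.69,0],[0.28,-0.77,0],[0.29,-0.81,0],[0.294,-0.818,0]], "rotation": [[0,0,0],[0,0,0],[0,0,0],[0,0,0],[0,0,0],[0,0,0],[0,0,0],[0,0,0],[0,0,0],[0,0,0]]}}

```text
time_s: 33.7
eef_pos: [0.5842, -0.0196, 0.3072]
orientation: [-0.0, 1.0, 0.004, -0.0]
force: [0.5, -0.3, -7.0]
width: 0.0228
grasp_force: 45.0
```

Emit:
{"method": "arm_command", "body": {"linear": [[0,0,0],[0,0,0.02],[0,0,0.04],[0,0,0.06],[0,0,0.075],[0,0,0.085],[0,0,0.09],[0,0,0.095],[0,0,0.1],[0,0,0.1]], "rotation": [[0,0,0],[0,0,0],[0,0,0],[0,0,0],[0,0,0],[0,0,0],[0,0,0],[0,0,0],[0,0,0],[0,0,0]]}}

```text
time_s: 34.7
eef_pos: [0.5842, -0.0205, 0.2873]
orientation: [0.0, 1.0, 0.003, -0.0]
force: [0.2, 0.0, -8.9]
width: 0.0228
grasp_force: 45.0
```

```bash
python3 - <<'E'
from h import *
s=sensors.read_state();e=s["eef_pos"]
get_image("scene")
locate("big_weight",[e[0],e[1]],lambda p:wt(p,.028,.042,e[2]-.2376+.005),e[2]-.2376+.035)
move(.5842,-.021,.2806-.167,0.4)
E
```

```text
big_weight ['scene'] [585.1 -22.5] [] 0.559
t 34.95 pos [ 0.5842 -0.0205  0.2875] lin [-0.0002  0.0023  0.0343] rot [ 0.     -0.0001 -0.0002] F [ 0.1  0.2 -8.6] w 0.0227 g 45.0
```

Emit:
{"method": "arm_command", "body": {"linear": [[0,0.002,0.005],[0,0.002,0.01],[0,0.002,0.014],[0,0.002,0.018],[0,0.002,0.022],[0,0.002,0.026],[0,0.002,0.029],[0,0.002,0.032],[0,0.002,0.034],[0,0.002,0.034]], "rotation": [[0,0,0],[0,0,0],[0,0,0],[0,0,0],[0,0,0],[0,0,0],[0,0,0],[0,0,0],[0,0,0],[0,0,0]]}}

```text
time_s: 35.95
eef_pos: [0.5843, -0.0209, 0.2808]
orientation: [0.0, 1.0, 0.003, 0.0]
force: [-1.3, 0.6, -6.0]
width: 0.023
grasp_force: 45.0
```

Emit:
{"method": "arm_command", "body": {"linear": [[0,0,0.001],[0,0,0.002],[0,0,0.003],[0,0,0.003],[0,0,0.003],[0,0,0.003],[0,0,0.003],[0,0,0.003],[0,0,0.003],[0,0,0.003]], "rotation": [[0,0,0],[0,0,0],[0,0,0],[0,0,0],[0,0,0],[0,0,0],[0,0,0],[0,0,0],[0,0,0],[0,0,0]]}}

```text
time_s: 36.95
eef_pos: [0.5843, -0.0209, 0.2806]
orientation: [-0.0, 1.0, 0.003, 0.0]
force: [-2.8, 2.6, 5.6]
width: 0.0232
grasp_force: 45.0
```

Contact: the force went from −8.6 N to +5.6 N. Release and retreat.

Emit:
{"method": "arm_command", "body": {"linear": [[0,0,0],[0,0,0],[0,0,0],[0,0,0],[0,0,0],[0,0,0],[0,0,0],[0,0,0],[0,0,0],[0,0,0]], "rotation": [[0,0,0],[0,0,0],[0,0,0],[0,0,0],[0,0,0],[0,0,0],[0,0,0],[0,0,0],[0,0,0],[0,0,0]], "jaw": 0}}

```text
time_s: 37.95
eef_pos: [0.5842, -0.0209, 0.28]
orientation: [0.0, 1.0, 0.003, -0.0]
force: [-0.8, 1.0, 0.4]
width: 0.0466
grasp_force: 0.0
```

Emit:
{"method": "arm_command", "body": {"linear": [[0,0,-0.03],[0,0,-0.08],[0,0,-0.14],[0,0,-0.2],[0,0,-0.26],[0,0,-0.3],[0,0,-0.33],[0,0,-0.35],[0,0,-0.36],[0,0,-0.36]], "rotation": [[0,0,0],[0,0,0],[0,0,0],[0,0,0],[0,0,0],[0,0,0],[0,0,0],[0,0,0],[0,0,0],[0,0,0]]}}

```text
time_s: 38.95
eef_pos: [0.5842, -0.021, 0.3519]
orientation: [-0.0, 1.0, 0.003, -0.0]
force: [0.0, -1.2, -0.1]
width: 0.0463
grasp_force: 0.0
```

```bash
python3 - <<'E'
from h import *
move(.5707,-.3075,.16,0.4)
E
```

```text
t 38.95 pos [ 0.5842 -0.021   0.3519] lin [-0.0764  1.4322  0.1244] rot [-0.      0.0001 -0.0002] F [ 0.  -1.2 -0.1] w 0.0463 g 0.0
```

Emit:
{"method": "arm_command", "body": {"linear": [[0,0.05,0],[-0.01,0.13,0],[-0.02,0.22,0],[-0.02,0.31,0],[-0.03,0.4,0],[-0.03,0.48,0],[-0.04,0.56,0],[-0.04,0.63,0],[-0.04,0.69,0],[-0.04,0.72,0]], "rotation": [[0,0,0],[0,0,0],[0,0,0],[0,0,0],[0,0,0],[0,0,0],[0,0,0],[0,0,0],[0,0,0],[0,0,0]]}}

```text
time_s: 39.95
eef_pos: [0.5772, -0.1664, 0.3519]
orientation: [0.0, 1.0, 0.003, 0.0]
force: [0.6, -0.3, -0.9]
width: 0.0465
grasp_force: 0.0
```

Emit:
{"method": "arm_command", "body": {"linear": [[0,0.07,0],[-0.01,0.16,0],[-0.02,0.26,0.02],[-0.02,0.36,0.04],[-0.03,0.46,0.06],[-0.03,0.55,0.08],[-0.036,0.63,0.1],[-0.036,0.69,0.12],[-0.036,0.712,0.12],[-0.036,0.712,0.12]], "rotation": [[0,0,0],[0,0,0],[0,0,0],[0,0,0],[0,0,0],[0,0,0],[0,0,0],[0,0,0],[0,0,0],[0,0,0]]}}

```text
time_s: 40.95
eef_pos: [0.5708, -0.308, 0.3276]
orientation: [-0.0, 1.0, 0.003, -0.0]
force: [0.5, 0.3, -0.7]
width: 0.0464
grasp_force: 0.0
```

```bash
python3 - <<'E'
from h import *
a=get_image("top")[90:260,230:480];b=get_image("scene")[90:260,130:380]
cv2.imwrite("pics/e.png",cv2.resize(np.hstack([a,b]),None,fx=1.6,fy=1.6))
locate("big_weight",[.5842,-.021],lambda p:wt(p,.028,.042,.048),.08)
locate("press_board",[.5842,-.021,0],lambda p:box(p,.21,.06,.015,.033)+wt(p[:2],.028,.042,.048),.048)
locate("small_weight_a",[.5705,-.3075],lambda p:wt(p,.02,.034,.005),.04)
move(.5707,-.3075,.0625,0.4)
E
```

```text
big_weight ['top'] [584.2 -20.5] [] 0.915
big_weight ['scene'] [584.9 -23.4] [] 0.879
big_weight ['top', 'scene'] [584.2 -20.5] [] 0.894
press_board ['scene'] [583.7 -23. ] [-0.1] 0.683
small_weight_a ['top'] [ 564.5 -307.5] [] 0.542
small_weight_a ['scene'] [ 570.4 -309.4] [] 0.889
small_weight_a ['top', 'scene'] [ 569.7 -308. ] [] 0.699
t 41.65 pos [ 0.5709 -0.3074  0.328 ] lin [-0.0008  0.0005  0.4923] rot [-0.     -0.     -0.0002] F [-0.3 -1.1  0.1] w 0.0465 g 0.0
```

View pics/e.png

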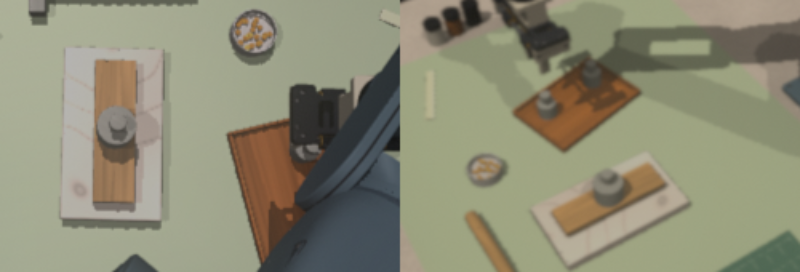

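The big weight stands mid-board. Now the first small weight.

Emit:
{"method": "arm_command", "body": {"linear": [[0,0,0.05],[0,0.002,0.13],[0,0.002,0.21],[0,0.002,0.29],[0,0.002,0.36],[0,0.002,0.41],[0,0.002,0.45],[0,0.002,0.48],[0,0.002,0.49],[0,0.002,0.492]], "rotation": [[0,0,0],[0,0,0],[0,0,0],[0,0,0],[0,0,0],[0,0,0],[0,0,0],[0,0,0],[0,0,0],[0,0,0]]}}

```text
time_s: 42.65
eef_pos: [0.5709, -0.3079, 0.2296]
orientation: [0.0, 1.0, 0.003, 0.0]
force: [0.7, -0.0, -0.9]
width: 0.0466
grasp_force: 0.0
```

Emit:
{"method": "arm_command", "body": {"linear": [[0,0,0],[0,0,0],[0,0,0],[0,0,0],[0,0,0],[0,0,0],[0,0,0],[0,0,0],[0,0,0],[0,0,0]], "rotation": [[0,0,0],[0,0,0],[0,0,0],[0,0,0],[0,0,0],[0,0,0],[0,0,0],[0,0,0],[0,0,0],[0,0,0]], "jaw": -0.7, "grip_force": 30}}

```text
time_s: 43.65
eef_pos: [0.571, -0.3078, 0.2299]
orientation: [0.0, 1.0, 0.003, 0.0]
force: [0.2, 2.6, 5.6]
width: 0.0231
grasp_force: 30.0
```

Emit:
{"method": "arm_command", "body": {"linear": [[0,0,-0.02],[0,0,-0.06],[0,0,-0.12],[0,0,-0.2],[0,0,-0.29],[0,0,-0.38],[0,0,-0.46],[0,0,-0.52],[0,0,-0.54],[0,0,-0.55]], "rotation": [[0,0,0],[0,0,0],[0,0,0],[0,0,0],[0,0,0],[0,0,0],[0,0,0],[0,0,0],[0,0,0],[0,0,0]]}}

```text
time_s: 44.65
eef_pos: [0.5708, -0.3079, 0.34]
orientation: [0.0, 1.0, 0.003, 0.0]
force: [0.2, -0.5, -3.6]
width: 0.0229
grasp_force: 30.0
```

```bash
python3 - <<'E'
from h import *
move(.5842+.068,-.021+.0005,.16,0.4)
E
```

```text
t 44.65 pos [ 0.5708 -0.3079  0.34  ] lin [ 0.4162 -1.4342  0.0645] rot [ 0.0001 -0.0001 -0.0002] F [ 0.2 -0.5 -3.6] w 0.0229 g 30.0
```

Emit:
{"method": "arm_command", "body": {"linear": [[0.02,-0.05,0],[0.04,-0.13,0],[0.06,-0.22,0],[0.08,-0.31,0],[0.1,-0.4,0],[0.13,-0.48,0],[0.15,-0.56,0],[0.17,-0.63,0],[0.19,-0.69,0],[0.21,-0.72,0]], "rotation": [[0,0,0],[0,0,0],[0,0,0],[0,0,0],[0,0,0],[0,0,0],[0,0,0],[0,0,0],[0,0,0],[0,0,0]]}}

```text
time_s: 45.65
eef_pos: [0.6123, -0.1622, 0.3396]
orientation: [-0.0, 1.0, 0.004, -0.0]
force: [0.5, 0.2, -3.7]
width: 0.0232
grasp_force: 30.0
```

Emit:
{"method": "arm_command", "body": {"linear": [[0.02,-0.06,0],[0.04,-0.14,0],[0.06,-0.24,0],[0.08,-0.34,0],[0.11,-0.44,0],[0.14,-0.53,0],[0.17,-0.61,0],[0.19,-0.67,0],[0.2,-0.71,0],[0.206,-0.714,0]], "rotation": [[0,0,0],[0,0,0],[0,0,0],[0,0,0],[0,0,0],[0,0,0],[0,0,0],[0,0,0],[0,0,0],[0,0,0]]}}

```text
time_s: 46.65
eef_pos: [0.6523, -0.0195, 0.3394]
orientation: [-0.0, 1.0, 0.004, -0.0]
force: [-0.4, 0.2, -3.8]
width: 0.0232
grasp_force: 30.0
```

Emit:
{"method": "arm_command", "body": {"linear": [[0,0,0.02],[0,0,0.06],[0,0,0.11],[0,0,0.16],[0,0,0.2],[0,0,0.24],[0,0,0.27],[0,0,0.29],[0,0,0.3],[0,0,0.3]], "rotation": [[0,0,0],[0,0,0],[0,0,0],[0,0,0],[0,0,0],[0,0,0],[0,0,0],[0,0,0],[0,0,0],[0,0,0]]}}

```text
time_s: 47.65
eef_pos: [0.6522, -0.0205, 0.2794]
orientation: [-0.0, 1.0, 0.003, -0.0]
force: [-0.5, 0.1, -3.5]
width: 0.0229
grasp_force: 30.0
```

```bash
python3 - <<'E'
from h import *
move(.5842+.068,-.021+.0005,.2731-.167,0.4)
E
```

```text
t 47.65 pos [ 0.6522 -0.0205  0.2794] lin [-0.0002  0.0001  0.0317] rot [-0.      0.     -0.0002] F [-0.5  0.1 -3.5] w 0.0229 g 30.0
```

Emit:
{"method": "arm_command", "body": {"linear": [[0,0,0.005],[0,0,0.01],[0,0,0.014],[0,0,0.018],[0,0,0.022],[0,0,0.025],[0,0,0.028],[0,0,0.03],[0,0,0.031],[0,0,0.031]], "rotation": [[0,0,0],[0,0,0],[0,0,0],[0,0,0],[0,0,0],[0,0,0],[0,0,0],[0,0,0],[0,0,0],[0,0,0]]}}

```text
time_s: 48.65
eef_pos: [0.6522, -0.0205, 0.2734]
orientation: [-0.0, 1.0, 0.003, -0.0]
force: [0.2, -0.4, -3.1]
width: 0.023
grasp_force: 30.0
```

Emit:
{"method": "arm_command", "body": {"linear": [[0,0,0.001],[0,0,0.002],[0,0,0.003],[0,0,0.003],[0,0,0.003],[0,0,0.003],[0,0,0.003],[0,0,0.003],[0,0,0.003],[0,0,0.003]], "rotation": [[0,0,0],[0,0,0],[0,0,0],[0,0,0],[0,0,0],[0,0,0],[0,0,0],[0,0,0],[0,0,0],[0,0,0]]}}

```text
time_s: 49.65
eef_pos: [0.6523, -0.0205, 0.273]
orientation: [0.0, 1.0, 0.003, 0.0]
force: [-1.2, 0.0, 0.0]
width: 0.0233
grasp_force: 30.0
```

In contact, so I'll release and go back for the second one. That move runs diagonally away from the weights.

Emit:
{"method": "arm_command", "body": {"linear": [[0,0,0],[0,0,0],[0,0,0],[0,0,0],[0,0,0],[0,0,0],[0,0,0],[0,0,0],[0,0,0],[0,0,0]], "rotation": [[0,0,0],[0,0,0],[0,0,0],[0,0,0],[0,0,0],[0,0,0],[0,0,0],[0,0,0],[0,0,0],[0,0,0]], "jaw": 0}}

```text
time_s: 50.65
eef_pos: [0.6522, -0.0205, 0.2727]
orientation: [0.0, 1.0, 0.003, -0.0]
force: [0.0, -0.3, 0.1]
width: 0.0469
grasp_force: 0.0
```

Emit:
{"method": "arm_command", "body": {"linear": [[0,0,-0.03],[0,0,-0.08],[0,0,-0.14],[0,0,-0.2],[0,0,-0.26],[0,0,-0.32],[0,0,-0.36],[0,0,-0.39],[0,0,-0.4],[0,0,-0.4]], "rotation": [[0,0,0],[0,0,0],[0,0,0],[0,0,0],[0,0,0],[0,0,0],[0,0,0],[0,0,0],[0,0,0],[0,0,0]]}}

```text
time_s: 51.65
eef_pos: [0.6522, -0.0205, 0.3528]
orientation: [-0.0, 1.0, 0.003, 0.0]
force: [-0.2, -0.2, 0.5]
width: 0.0465
grasp_force: 0.0
```

```bash
python3 - <<'E'
from h import *
get_image("scene")
locate("small_weight_a",[.443,-.339],lambda p:wt(p,.02,.034,.005),.04)
move(.4435,-.339,.16,0.4)
E
```

```text
small_weight_a ['scene'] [ 445.3 -340.3] [] 0.764
t 51.9 pos [ 0.6521 -0.0205  0.3521] lin [-1.053   1.5859  0.1263] rot [-0.0001  0.0003 -0.0002] F [-0.   0.4  0. ] w 0.0466 g 0.0
```

Emit:
{"method": "arm_command", "body": {"linear": [[-0.03,0.05,0],[-0.08,0.13,0],[-0.14,0.22,0],[-0.2,0.31,0],[-0.26,0.4,0],[-0.32,0.49,0],[-0.38,0.58,0],[-0.44,0.67,0],[-0.49,0.75,0],[-0.53,0.8,0]], "rotation": [[0,0,0],[0,0,0],[0,0,0],[0,0,0],[0,0,0],[0,0,0],[0,0,0],[0,0,0],[0,0,0],[0,0,0]]}}

```text
time_s: 52.9
eef_pos: [0.5456, -0.1833, 0.3529]
orientation: [0.0, 1.0, 0.002, -0.0]
force: [-0.4, -0.3, -1.1]
width: 0.0464
grasp_force: 0.0
```

Emit:
{"method": "arm_command", "body": {"linear": [[-0.05,0.08,0],[-0.11,0.17,0],[-0.18,0.27,0.02],[-0.25,0.38,0.04],[-0.32,0.49,0.06],[-0.39,0.59,0.08],[-0.45,0.68,0.1],[-0.5,0.75,0.12],[-0.52,0.78,0.12],[-0.523,0.786,0.12]], "rotation": [[0,0,0],[0,0,0],[0,0,0],[0,0,0],[0,0,0],[0,0,0],[0,0,0],[0,0,0],[0,0,0],[0,0,0]]}}

```text
time_s: 53.9
eef_pos: [0.4428, -0.3398, 0.3288]
orientation: [-0.0, 1.0, 0.002, -0.0]
force: [1.0, -0.2, 0.1]
width: 0.0466
grasp_force: 0.0
```

```bash
python3 - <<'E'
from h import *
a=get_image("top")[90:260,230:480];b=get_image("scene")[90:260,130:380]
cv2.imwrite("pics/f.png",cv2.resize(np.hstack([a,b]),None,fx=1.6,fy=1.6))
locate("big_weight",[.5842,-.021],lambda p:wt(p,.028,.042,.048),.08)
locate("small_weight_a",[.652,-.021],lambda p:wt(p,.02,.034,.048),.08)
locate("small_weight_a",[.4435,-.339],lambda p:wt(p,.02,.034,.005),.04)
move(.4435,-.339,.0625,0.4)
E
```

```text
big_weight ['top'] [583.6 -20.5] [] 0.946
big_weight ['scene'] [585.3 -22.1] [] 0.949
big_weight ['top', 'scene'] [584.6 -21.1] [] 0.933
small_weight_a ['top'] [650.2 -19.9] [] 0.94
small_weight_a ['scene'] [650.5 -21.8] [] 0.91
small_weight_a ['top', 'scene'] [650.2 -20.4] [] 0.915
small_weight_a ['scene'] [ 443.7 -343.6] [] 0.882
t 54.6 pos [ 0.4437 -0.339   0.3288] lin [-1.100e-03  2.000e-04  4.963e-01] rot [ 0.      0.     -0.0001] F [0.6 1.1 0.2] w 0.0464 g 0.0
```

View pics/f.png

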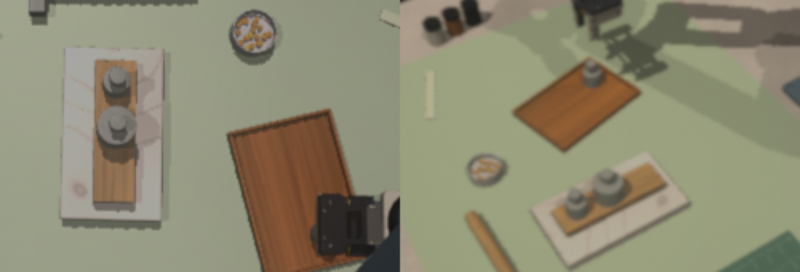

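The first small weight stands correctly. Now the second.

Emit:
{"method": "arm_command", "body": {"linear": [[0,0,0.05],[0,0.005,0.13],[0,0.005,0.21],[0,0.005,0.29],[0,0.005,0.36],[0,0.005,0.41],[0,0.005,0.45],[0,0.005,0.48],[0,0.005,0.494],[0,0.005,0.496]], "rotation": [[0,0,0],[0,0,0],[0,0,0],[0,0,0],[0,0,0],[0,0,0],[0,0,0],[0,0,0],[0,0,0],[0,0,0]]}}

```text
time_s: 55.6
eef_pos: [0.4437, -0.3401, 0.2294]
orientation: [-0.0, 1.0, 0.003, -0.0]
force: [0.9, -0.3, 0.0]
width: 0.0464
grasp_force: 0.0
```

Emit:
{"method": "arm_command", "body": {"linear": [[0,0,0],[0,0,0],[0,0,0],[0,0,0],[0,0,0],[0,0,0],[0,0,0],[0,0,0],[0,0,0],[0,0,0]], "rotation": [[0,0,0],[0,0,0],[0,0,0],[0,0,0],[0,0,0],[0,0,0],[0,0,0],[0,0,0],[0,0,0],[0,0,0]], "jaw": -0.7, "grip_force": 30}}

```text
time_s: 56.6
eef_pos: [0.4437, -0.34, 0.2298]
orientation: [-0.0, 1.0, 0.003, 0.0]
force: [-1.3, 3.5, 5.8]
width: 0.023
grasp_force: 30.0
```

Emit:
{"method": "arm_command", "body": {"linear": [[0,0,-0.02],[0,0,-0.06],[0,0,-0.12],[0,0,-0.2],[0,0,-0.29],[0,0,-0.38],[0,0,-0.46],[0,0,-0.52],[0,0,-0.54],[0,0,-0.55]], "rotation": [[0,0,0],[0,0,0],[0,0,0],[0,0,0],[0,0,0],[0,0,0],[0,0,0],[0,0,0],[0,0,0],[0,0,0]]}}

```text
time_s: 57.6
eef_pos: [0.4436, -0.3401, 0.34]
orientation: [0.0, 1.0, 0.003, 0.0]
force: [-0.8, -0.7, -4.5]
width: 0.0236
grasp_force: 30.0
```

```bash
python3 - <<'E'
from h import *
move(.5172,-.0215,.16,0.4)
E
```

```text
t 57.6 pos [ 0.4436 -0.3401  0.34  ] lin [ 0.3781 -1.5906  0.0643] rot [ 0.0002 -0.0001 -0.0002] F [-0.8 -0.7 -4.5] w 0.0236 g 30.0
```

Emit:
{"method": "arm_command", "body": {"linear": [[0.01,-0.05,0],[0.03,-0.13,0],[0.05,-0.22,0],[0.07,-0.31,0],[0.1,-0.41,0],[0.12,-0.51,0],[0.14,-0.6,0],[0.16,-0.69,0],[0.18,-0.76,0],[0.19,-0.8,0]], "rotation": [[0,0,0],[0,0,0],[0,0,0],[0,0,0],[0,0,0],[0,0,0],[0,0,0],[0,0,0],[0,0,0],[0,0,0]]}}

```text
time_s: 58.6
eef_pos: [0.4809, -0.1777, 0.3395]
orientation: [-0.0, 1.0, 0.004, -0.0]
force: [-0.3, 0.4, -3.6]
width: 0.0233
grasp_force: 30.0
```

Emit:
{"method": "arm_command", "body": {"linear": [[0.02,-0.06,0],[0.04,-0.15,0],[0.06,-0.26,0],[0.08,-0.37,0],[0.11,-0.48,0],[0.14,-0.59,0],[0.16,-0.68,0],[0.18,-0.75,0],[0.188,-0.785,0],[0.188,-0.79,0]], "rotation": [[0,0,0],[0,0,0],[0,0,0],[0,0,0],[0,0,0],[0,0,0],[0,0,0],[0,0,0],[0,0,0],[0,0,0]]}}

```text
time_s: 59.6
eef_pos: [0.5174, -0.021, 0.3395]
orientation: [0.0, 1.0, 0.004, -0.0]
force: [-0.0, -0.1, -3.9]
width: 0.0229
grasp_force: 30.0
```

Emit:
{"method": "arm_command", "body": {"linear": [[0,0,0.02],[0,0,0.06],[0,0,0.11],[0,0,0.16],[0,0,0.2],[0,0,0.24],[0,0,0.27],[0,0,0.29],[0,0,0.3],[0,0,0.3]], "rotation": [[0,0,0],[0,0,0],[0,0,0],[0,0,0],[0,0,0],[0,0,0],[0,0,0],[0,0,0],[0,0,0],[0,0,0]]}}

```text
time_s: 60.6
eef_pos: [0.5172, -0.0215, 0.2794]
orientation: [-0.0, 1.0, 0.003, -0.0]
force: [-0.2, -0.2, -3.3]
width: 0.0231
grasp_force: 30.0
```

```bash
python3 - <<'E'
from h import *
move(.5172,-.0215,.2729-.167,0.4)
E
```

```text
t 60.6 pos [ 0.5172 -0.0215  0.2794] lin [-0.0002 -0.0002  0.0327] rot [-0.      0.     -0.0002] F [-0.2 -0.2 -3.3] w 0.0231 g 30.0
```

Emit:
{"method": "arm_command", "body": {"linear": [[0,0,0.005],[0,0,0.01],[0,0,0.014],[0,0,0.018],[0,0,0.022],[0,0,0.025],[0,0,0.028],[0,0,0.03],[0,0,0.031],[0,0,0.031]], "rotation": [[0,0,0],[0,0,0],[0,0,0],[0,0,0],[0,0,0],[0,0,0],[0,0,0],[0,0,0],[0,0,0],[0,0,0]]}}

```text
time_s: 61.6
eef_pos: [0.5172, -0.0216, 0.2733]
orientation: [-0.0, 1.0, 0.003, 0.0]
force: [-0.8, 0.0, -4.4]
width: 0.0227
grasp_force: 30.0
```

Emit:
{"method": "arm_command", "body": {"linear": [[0,0,0.001],[0,0,0.002],[0,0,0.003],[0,0,0.003],[0,0,0.003],[0,0,0.003],[0,0,0.003],[0,0,0.003],[0,0,0.003],[0,0,0.003]], "rotation": [[0,0,0],[0,0,0],[0,0,0],[0,0,0],[0,0,0],[0,0,0],[0,0,0],[0,0,0],[0,0,0],[0,0,0]]}}

```text
time_s: 62.6
eef_pos: [0.5173, -0.0216, 0.2729]
orientation: [0.0, 1.0, 0.003, 0.0]
force: [-0.6, 0.8, 0.3]
width: 0.0231
grasp_force: 30.0
```

In contact, so I'll release, rise and back off for a clear check.

Emit:
{"method": "arm_command", "body": {"linear": [[0,0,0],[0,0,0],[0,0,0],[0,0,0],[0,0,0],[0,0,0],[0,0,0],[0,0,0],[0,0,0],[0,0,0]], "rotation": [[0,0,0],[0,0,0],[0,0,0],[0,0,0],[0,0,0],[0,0,0],[0,0,0],[0,0,0],[0,0,0],[0,0,0]], "jaw": 0}}

```text
time_s: 63.6
eef_pos: [0.5172, -0.0216, 0.2728]
orientation: [-0.0, 1.0, 0.003, 0.0]
force: [-1.3, 0.5, -0.3]
width: 0.046
grasp_force: 0.0
```

Emit:
{"method": "arm_command", "body": {"linear": [[0,0,-0.03],[0,0,-0.08],[0,0,-0.14],[0,0,-0.2],[0,0,-0.26],[0,0,-0.33],[0,0,-0.4],[0,0,-0.46],[0,0,-0.49],[0,0,-0.5]], "rotation": [[0,0,0],[0,0,0],[0,0,0],[0,0,0],[0,0,0],[0,0,0],[0,0,0],[0,0,0],[0,0,0],[0,0,0]]}}

```text
time_s: 64.6
eef_pos: [0.5173, -0.0216, 0.3738]
orientation: [0.0, 1.0, 0.003, 0.001]
force: [0.1, -0.3, 0.8]
width: 0.0463
grasp_force: 0.0
```

Emit:
{"method": "arm_command", "body": {"linear": [[0,0.08,0],[-0.02,0.18,0],[-0.04,0.28,0],[-0.06,0.38,0],[-0.08,0.48,0],[-0.1,0.58,0],[-0.12,0.68,0],[-0.14,0.78,0],[-0.16,0.88,0],[-0.18,0.95,0]], "rotation": [[0,0,0],[0,0,0],[0,0,0],[0,0,0],[0,0,0],[0,0,0],[0,0,0],[0,0,0],[0,0,0],[0,0,0]]}}

```text
time_s: 65.6
eef_pos: [0.4821, -0.2129, 0.3721]
orientation: [-0.0, 1.0, 0.003, -0.001]
force: [0.1, 0.0, 0.4]
width: 0.0466
grasp_force: 0.0
```

Emit:
{"method": "arm_command", "body": {"linear": [[0,0.08,0],[-0.02,0.18,0],[-0.04,0.28,0],[-0.06,0.38,0],[-0.08,0.48,0],[-0.1,0.58,0],[-0.12,0.66,0],[-0.12,0.7,0],[-0.12,0.7,0],[-0.12,0.7,0]], "rotation": [[0,0,0],[0,0,0],[0,0,0],[0,0,0],[0,0,0],[0,0,0],[0,0,0],[0,0,0],[0,0,0],[0,0,0]]}}

```text
time_s: 66.6
eef_pos: [0.4595, -0.3516, 0.3726]
orientation: [-0.0, 1.0, 0.003, -0.0]
force: [-0.8, -0.1, 0.8]
width: 0.0463
grasp_force: 0.0
```

```bash
python3 - <<'E'
from h import *
cv2.imwrite("pics/g.png",cv2.resize(np.hstack([get_image("top")[50:250,100:420],get_image("scene")[130:330,130:450]]),None,fx=1.25,fy=1.25))
locate("big_weight",[.5842,-.021],lambda p:wt(p,.028,.042,.048),.08)
locate("small_weight_a",[.65,-.021],lambda p:wt(p,.02,.034,.048),.08)
locate("small_weight_a",[.517,-.021],lambda p:wt(p,.02,.034,.048),.08)
E
```

```text
big_weight ['top'] [583.5 -20.5] [] 0.959
big_weight ['scene'] [584.7 -22.3] [] 0.951
big_weight ['top', 'scene'] [584.6 -21.2] [] 0.939
small_weight_a ['top'] [649.9 -19.5] [] 0.938
small_weight_a ['scene'] [651.5 -21.6] [] 0.914
small_weight_a ['top', 'scene'] [650.8 -20.3] [] 0.906
small_weight_a ['top'] [516.6 -20.3] [] 0.934
```

View pics/g.png

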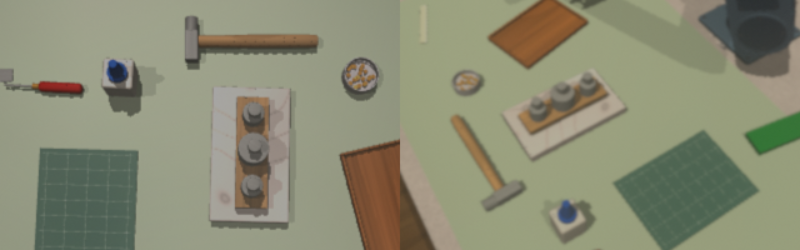

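All three weights stand upright and in line on the board (crop: 253,112 / 253,150 / 253,187), and the glue pot, tin, hammer and awl haven't moved.

```bash
python3 -c "
from plant import ctrl
print(ctrl.hand_in())"
```

```text
the job is handed in; nothing more can be done
None
```

The job is handed in at about 67 s: bag base centred on the slab, board in line on top, then the big weight in the middle and a small one towards each end, all upright, with the glue pot, tin, hammer and awl left where they were.

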